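Level the display shelf with the square key and hold it there

TASK

The little display shelf on the bench leans down at its foot end. Take the orange-handled square key out of its wooden block, stand it upright in the square socket of the levelling foot and push it fully home against the spring plunger in the bore; then turn it until the bubble of the level lies between the two black lines. Finish while still gripping the key and pressing it down fully home with the bubble centred, and leave the glass, the egg cup and the small blue box alone.

Things in the scene. Friction and masses are not known exactly. Their poses are not given: they have to be found in the camera images.
- key_grip (a point): Centre of the orange handle of the loose square key (0.12 kg). The handle is a prism 26x26 mm, 50 mm tall, faces along this point's x and y; z points up along the key. Top 24 mm above this point. Underside of the dark collar (30 mm across, 6 mm thick) 32 mm below it; below that a 14 mm square steel shank, 28 mm long, sides parallel to the handle's, last 4 mm tapering to 9 mm.
- key_tip (a point): Middle of the lower end of the key's shank, 60 mm below key_grip along the key, same axes.
- key_block: Fixed wooden block 64x64x44 mm, origin under its middle, in whose 16 mm square hole the key stands upright at the start, 28 mm deep, its collar on the block's top; the key lifts straight out.
- socket_mouth (a point): Middle of the mouth of the levelling foot's bore, in the top of its 44 mm square steel flange, 8 mm above the shelf board. Bore 15.4 mm square, sides along this point's x and y (the key fits in any of four quarter turns), z up out of it. Turns with the foot. Key fully home: collar on the flange, 28 mm of shank in the bore. About 0.1 rad of play between key and bore either way.
- socket (a joint): Turn of the levelling foot in rad: 0 is level, grows clockwise seen from above, which raises this end of the shelf (2.8 mm per rad) and moves the bubble 20 mm per rad towards the foot. Starts between -1.15 and -0.45; end stops at -1.5 and 0.7. Friction about 0.06 N m; stays where it is left.
- plunger (a joint): Depth in m of the spring plunger in the bore: 0 at rest, its top 4 mm below the mouth, so that the key enters only by pushing it down; 0.024 when the key is fully home. The spring takes 3 N to start and 9 N at 0.024, and pushes the key out again when nothing presses it.
- bubble (a joint): Position of the bubble along the vial in m: 0 midway between the two black lines, negative on the side away from the levelling foot (where it starts, about -0.023 to -0.009), positive towards the foot. The bubble is 22 mm long, the lines are 26 mm apart inside.
- vial_centre (a point): Top middle of the level's green vial (100x18 mm, two black lines round it, pale bubble), fixed on the shelf 135 mm from the levelling foot; its y runs along the vial, away from the foot. The shelf is a light wooden board 160x280x18 mm, top 70 mm above the bench, on a dark panel leg at one end and the levelling foot at the other.
- glass: Stemmed glass with a gilt rim, 90 mm wide, 147 mm tall, origin under its foot; not to be disturbed.
- egg_cup: White egg cup, 49 mm wide, 62 mm tall, origin under its foot; not to be disturbed.
- card_box: Small blue card box 72x51x35 mm, origin under its middle; not to be disturbed.
Mind the look-alikes: they are no part of the job. What is shaped like the part that bears key_grip but green or turquoise is not meant.

How it is judged:
On the way:
1. the key is pushed home in the socket of the levelling foot (plunger at least 18 mm down) while the bubble is still off the middle (value of joint plunger above 0.018 m and horizontal distance between key_tip and socket_mouth below 0.004 m and z of key_tip in the frame of socket_mouth below -0.021 m and value of joint bubble below -0.004 m), for 0.2 s.
At the end, for the whole second after the job is handed in: The bubble is within 3 mm of the middle of the two lines, the key stands in the socket within 4 mm of its axis and 0.12 rad of upright with at least 21 mm of shank in the bore and the plunger held at least 18 mm down, and the fingers still grip or press the key (over 2 N), at rest (value of joint bubble between -0.003 and 0.003 m and value of joint plunger above 0.018 m and horizontal distance between key_tip and socket_mouth below 0.004 m and z of key_tip in the frame of socket_mouth below -0.021 m and angle between key_grip's own z axis and vertical below 0.12 rad and contact force between the fingers and key above 2 N and linear speed of key below 0.02 m/s); the arm keeps its last pose, push and grip.
It fails at once if the glass, the egg cup or the small blue box is moved more than 3 cm (distance of any of glass, egg_cup, card_box from where it was at the start of the episode above 0.03 m).
It fails at once if the glass or the egg cup is tipped (angle between any of glass, egg_cup's own z axis and vertical above 0.35 rad).
It also fails if it takes over 42 s, if anything falls off the work surface, if the arm or the gripper's body presses on something with over 40 N, if the wrist force passes 120 N, or if a joint passes its speed limit or range.

ROBOT

A 6-joint arm with a two-finger parallel gripper is mounted at the origin on a cart in front of the work surface, level with it; the furniture and walls round the work are solid. World frame = base frame: x ahead of the robot, y to its left, z up, the work surface at z = 0. Lengths are in m, angles in rad, forces in N, time in s.
With the tool pointing down it reaches from about 0.35 to 0.775 m from the base axis. Payload 5.5 kg.
Tool frame: the origin (TCP) lies at the very end of the fingers, on their centre line; the grasp point (between the pads) lies 19 mm behind it; z points along the fingers, y is the line along which they close (so a half turn about z gives the same grasp; the last joint's range is limited). The gripper opens to 85 mm and grips with 20 to 120 N. Pads are 22 mm wide; open, the fingers measure 114 mm over their backs; the gripper's body (76 mm by 85 mm) begins 54 mm behind the grasp point. The pads swing forward as they close: fully open they stand 13 mm farther back than shut.
Start: joints at [0.984, 0.313, 0.046, 1.304, 0, 1.431], TCP at [0.248, 0.519, 0.231] pointing down, gripper open.
Joint ranges: [-2.76, 2.76], [-0.86, 1.69], [-1.03, 1.26], [-2.2, 2.34], [-1.47, 1.5], [-3.14, 3.14]. Speed limits (rad/s): [2.57, 2.57, 3.14, 3.14, 3.14, 3.14].

INTERFACE

Orientations are given as a unit quaternion [w, x, y, z].
In Python, from rig import ctrl gives the robot as it stands.
- The arm moves only by the shell command python3 -m creep 'ROWS' [OPENING] [FORCE]. ROWS is JSON, a list of rows, each an object with "offset": the shift along the tool's x, y, z in m, a list of three; "twist": the turn, a rotation vector about the tool's x, y, z in degrees, a list of three. In form: [{"offset": [tx, ty, tz], "twist": [wx, wy, wz]}, ...]. A call has 1 to 5 rows; each row shifts and turns the commanded pose from where the row before left it, along the tool's axes as they then stand; what a row does not reach is not made up. A row lasts 1/12 s, in which the tool goes at most 41.7 mm and 7.16 degrees, less where a joint would pass 70% of its speed; a pose out of reach is approached as far as the arm can. A call with a gripper value outside its range is refused whole. OPENING is the closure, from 0 (fully open) to 1 (shut), set as the call begins (- or left out, the last holds). The fingers move at their own pace and stop on an object; FORCE is the grip in N (left out, the last holds). Time passes only in rows, so rows that do not move let the fingers close. It gives the time, the measured TCP pose, the force, the opening and the grip force at its end, in the units of the state.
- ctrl.read_state(): the state, without advancing time (a new reading comes with each control period).
- ctrl.grab_frame(name): name is "side" or "top"; returns the picture (384x512x3 uint8, blue, green, red); there is no depth.
- ctrl.camera_info(name): a dict with "fx", "fy", "cx", "cy" (pixels), "cam_to_world" (4x4, takes a point from camera to world coordinates). Camera axes: x right, y down, z forward; pixel columns grow to the right and rows downward; lengths in m; the calibration is good to about 2 mm. A picture is of the moment at which its call begins. camera_info takes no time and is no camera call.
- ctrl.job_done(): hands the job in; it is judged then, once.
The state is a dict: "clock": time; "qpos": joint angles; "joint_vel": joint speeds; "effort": joint torques, N m; "tcp_pos": TCP position; "ee_rot": TCP orientation; "force": force on the tool from outside, world axes, zero at the start; "wrist_torque": the same for the moment, N m; "gripper_width": finger opening in m; "grip_force": force on a finger pad.
Only numpy, scipy, OpenCV 4.12 (cv2) and the standard library are available. Lean on these libraries where they do the work, as an engineer would, in place of code of your own. Each camera call takes 0.05 s, during which the arm holds its last target. There are 200 camera calls.

## Working session

There is one attempt and no reset: what is moved stays moved. The work goes in short steps, Python scripts to look and compute and a shell command to move; the robot and the scene stay as the last step left them, time stands still between calls to the robot, and variables do not carry over. Pictures are saved under pics/ and viewed, at most 10 in all, crops included, and the job is handed in when it is done.

```bash
mkdir -p pics; ls; python3 - <<'E'
from rig import ctrl
import cv2, numpy as np
for n in("top","side"):
    cv2.imwrite(f"pics/{n}0.png",cv2.resize(ctrl.grab_frame(n),(800,600),interpolation=cv2.INTER_CUBIC))
    i=ctrl.camera_info(n);print(n,i["fx"],i["fy"],i["cx"],i["cy"],np.round(i["cam_to_world"],3).tolist())
print(ctrl.read_state())
E
```

```text
pics
top 411.5129611616123 411.5129611616123 260.41556882441483 192.25899694042988 [[-0.023, -0.997, 0.072, 0.509], [-1.0, 0.022, -0.004, -0.068], [0.003, -0.073, -0.997, 1.201], [0.0, 0.0, 0.0, 1.0]]
side 395.09545802562116 395.09545802562116 254.1105319504857 192.00226257241653 [[0.84, -0.298, 0.453, 0.16], [-0.543, -0.448, 0.711, -0.723], [-0.009, -0.843, -0.538, 0.57], [0.0, 0.0, 0.0, 1.0]]
{'clock': 0.1, 'qpos': array([ 9.84362415e-01,  3.13920532e-01,  4.50858938e-02,  1.30356993e+00,
       -3.75387784e-05,  1.43117981e+00]), 'joint_vel': array([ 0.00112931,  0.00023701,  0.0025569 , -0.00052618,  0.00109951,
       -0.0012979 ]), 'effort': array([ 3.29845723e-03, -4.81725776e+01,  2.99244583e+01,  1.26434452e-02,
       -1.30344406e-04, -3.58878708e-05]), 'tcp_pos': array([0.24823394, 0.51816148, 0.230498  ]), 'ee_rot': array([-2.68000994e-04,  2.21554800e-01,  9.75147591e-01, -7.58380572e-04]), 'force': array([ 0.60910891,  0.61617826, -0.2902078 ]), 'wrist_torque': array([ 0.0492472 , -0.0266291 , -0.01695935]), 'grip_force': 0.0, 'gripper_width': 0.08502493046287966}
```

View pics/top0.png

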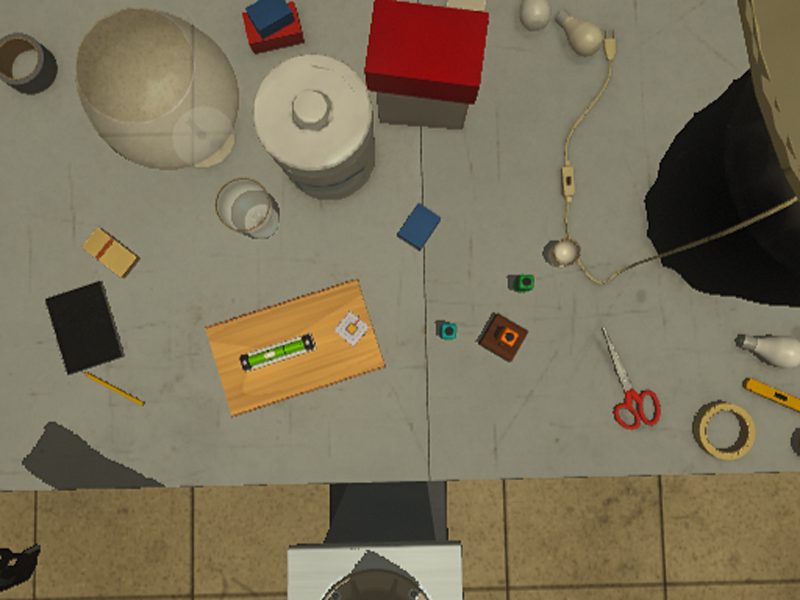

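View pics/side0.png

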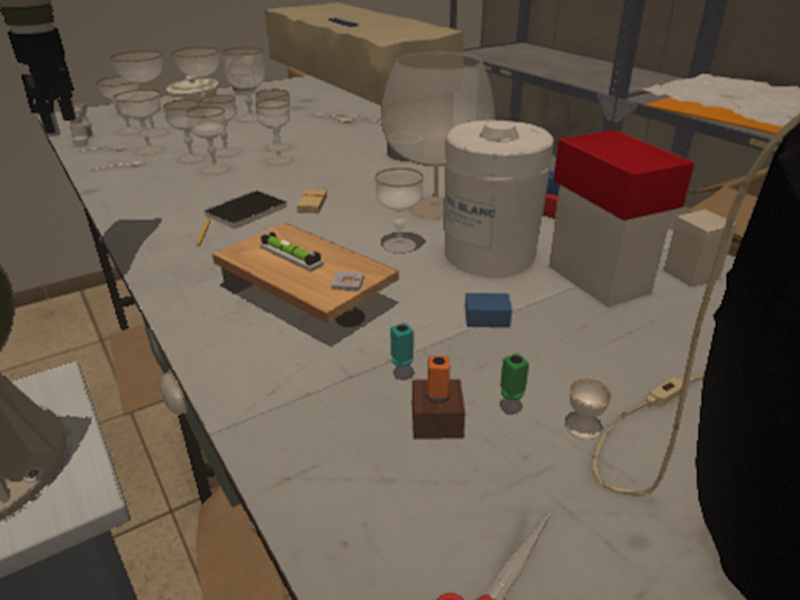

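Candidates for the key (top view): orange handle in the brown block (508,337), turquoise (447,330) and green (524,282) standing loose. By the description it is the orange one in the block. The socket is the pale flange at (352,328). I'll check these in a close crop.

```bash
python3 - <<'E'
from rig import ctrl
import cv2, numpy as np
t=ctrl.grab_frame("top");s=ctrl.grab_frame("side")
def c(im,x,y,w,h,k): return cv2.resize(im[y:y+h,x:x+w],(w*k,h*k),interpolation=cv2.INTER_CUBIC)
# top-left: block top crop (300..350,190..240); top-right socket (200..250,185..235); bottom: side
a=np.hstack([c(t,300,195,50,37,8),c(t,203,190,50,37,8)])
b=np.hstack([c(s,255,218,50,37,8),c(s,198,160,50,37,8)])
cv2.imwrite("pics/c1.png",np.vstack([a,b]))
E
```

```text
(no output)
```

View pics/c1.png

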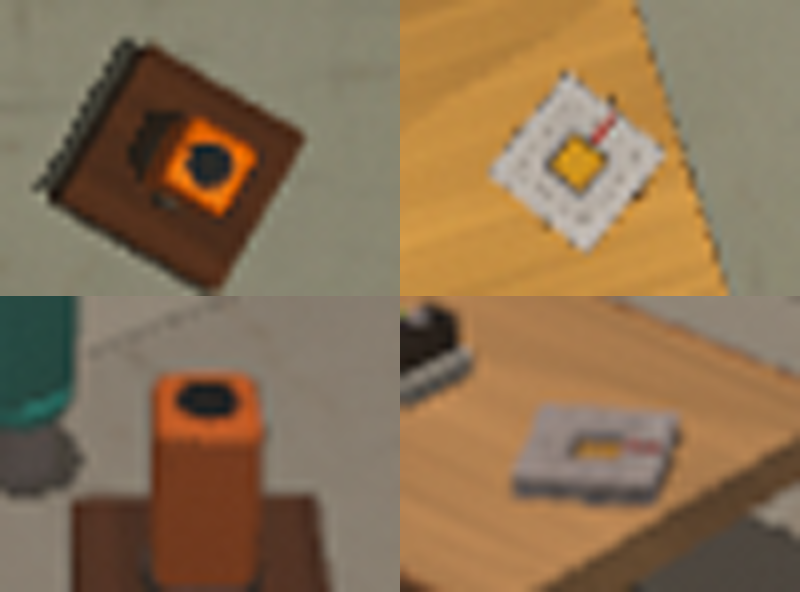

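The crop confirms it: the orange handle sits in the brown block (handle top at about (210,166) in crop 1). The socket hole with its yellow plunger is in the second crop (centre ≈(178,162)).

```bash
cat > h.py <<'E'
from rig import ctrl
import numpy as np
from scipy.spatial.transform import Rotation as R
def ray(n,u,v):
    i=ctrl.camera_info(n);T=np.array(i["cam_to_world"])
    return T[:3,3],T[:3,:3]@[(u-i["cx"])/i["fx"],(v-i["cy"])/i["fy"],1]
def atz(n,u,v,z):
    o,d=ray(n,u,v);return o+d*(z-o[2])/d[2]
def tri(*nuv):
    A=0;b=0
    for o,d in [ray(*k) for k in nuv]:
        d=d/np.linalg.norm(d);P=np.eye(3)-np.outer(d,d);A=A+P;b=b+P@o
    return np.linalg.solve(A,b)
def tool():
    s=ctrl.read_state();q=s["ee_rot"];return np.array(s["tcp_pos"]),R.from_quat([q[1],q[2],q[3],q[0]]),s
def go(target,yaw):
    "yaw: world angle of the tool's closing line y, tool down; prints tool-frame offset and twist"
    p,r,s=tool();print("off mm",np.round(r.inv().apply(np.array(target)-p)*1000,1))
    best=[]
    for y in(yaw,yaw+180):
        Y=np.array([np.cos(np.radians(y)),np.sin(np.radians(y)),0]);Z=np.array([0,0,-1.]);
        M=R.from_matrix(np.c_[np.cross(Y,Z),Y,Z]);print("twist",np.round((r.inv()*M).as_rotvec(degrees=True),1))
    print("tcp",np.round(p,4),"q6",s["qpos"][5],"clock",s["clock"])
E
python3 - <<'E'
from h import *
c=lambda x,y,x0,y0:(x0+(x+.5)/8-.5,y0+(y+.5)/8-.5)
def poly(pts,x0,y0,z,n="top"):
    w=np.array([atz(n,*c(x,y,x0,y0),z)[:2] for x,y in pts]);a=[]
    for i in range(4):
        d=w[(i+1)%4]-w[i];a.append((round(float(np.degrees(np.arctan2(d[1],d[0])))%90,1),round(float(np.hypot(*d))*1000,1)))
    print(w.mean(0).round(4),a);return w.mean(0)
poly([(190,118),(257,157),(222,215),(165,180)],300,195,.1)
poly([(150,43),(303,135),(217,290),(55,198)],300,195,.044)
poly([(168,72),(264,153),(185,250),(90,172)],203,190,.0755)
poly([(177,133),(207,160),(180,192),(148,163)],203,190,.0755)
print("side key",atz("side",*c(208,106,255,218),.1),tri(("side",*c(208,106,255,218)),("top",*c(210,166,300,195))))
print("side sock",atz("side",*c(200,152,198,160),.0755),tri(("side",*c(200,152,198,160)),("top",*c(178,162,203,190))))
# shelf direction, vial ends in 800x600 top view
f=.64
for u,v in((246,361),(308,343),(269,354),(352,328)): print(atz("top",u*f,v*f,.085))
k=poly([(150,43),(303,135),(217,290),(55,198)],300,195,.044)
go([*k,.25],0)
E
```

```text
[ 0.5229 -0.2457] [(58.4, 25.8), (57.0, 22.7), (57.0, 22.2), (66.2, 22.4)]
[ 0.5242 -0.2452] [(57.5, 62.5), (59.1, 62.4), (59.1, 65.0), (56.8, 64.1)]
[0.5451 0.0257] [(48.7, 43.1), (49.7, 42.5), (49.5, 42.1), (51.0, 43.2)]
[0.5449 0.0253] [(46.9, 13.8), (48.7, 14.2), (46.7, 14.8), (44.9, 14.2)]
side key [ 0.52310438 -0.24623354  0.1       ] [ 0.52328757 -0.2461973   0.09991012]
side sock [0.54523323 0.02497136 0.0755    ] [0.54512779 0.02522717 0.07539761]
[0.49148347 0.20716043 0.085     ]
[0.52008277 0.0998121  0.085     ]
[0.50263329 0.1673911  0.085     ]
[0.54431522 0.02326696 0.085     ]
[ 0.5242 -0.2452] [(57.5, 62.5), (59.1, 62.4), (59.1, 65.0), (56.8, 64.1)]
off mm [-578.8 -569.4  -18.7]
twist [-0.1  0.  64.4]
twist [-0.000e+00 -1.000e-01 -1.156e+02]
tcp [0.2483 0.5183 0.2307] q6 1.4311857260492533 clock 0.2
```

```bash
R='' ; python3 -m creep '[{"offset":[-0.029,-0.0285,-0.001],"twist":[0,0,0]},{"offset":[-0.029,-0.0285,-0.001],"twist":[0,0,0]},{"offset":[-0.029,-0.0285,-0.001],"twist":[0,0,0]},{"offset":[-0.029,-0.0285,-0.001],"twist":[0,0,0]},{"offset":[-0.029,-0.0285,-0.001],"twist":[0,0,0]}]' 0
python3 -m creep '[{"offset":[-0.029,-0.0285,-0.001],"twist":[0,0,0]},{"offset":[-0.029,-0.0285,-0.001],"twist":[0,0,0]},{"offset":[-0.029,-0.0285,-0.001],"twist":[0,0,0]},{"offset":[-0.029,-0.0285,-0.001],"twist":[0,0,0]},{"offset":[-0.029,-0.0285,-0.001],"twist":[0,0,0]}]'
python3 -m creep '[{"offset":[-0.029,-0.0285,-0.001],"twist":[0,0,0]},{"offset":[-0.029,-0.0285,-0.001],"twist":[0,0,0]},{"offset":[-0.029,-0.0285,-0.001],"twist":[0,0,0]},{"offset":[-0.029,-0.0285,-0.001],"twist":[0,0,0]},{"offset":[-0.029,-0.0285,-0.001],"twist":[0,0,0]}]'
python3 -m creep '[{"offset":[-0.029,-0.0285,-0.001],"twist":[0,0,0]},{"offset":[-0.029,-0.0285,-0.001],"twist":[0,0,0]},{"offset":[-0.029,-0.0285,-0.001],"twist":[0,0,0]},{"offset":[-0.029,-0.0285,-0.001],"twist":[0,0,0]},{"offset":[0,0,0],"twist":[0,0,6.4]}]'
python3 -c "
from h import *
go([.5235,-.2455,.12],58)"
```

```text
clock: 0.62
tcp_pos: [0.3177, 0.3258, 0.2362]
ee_rot: [0.0, 0.221, 0.975, -0.0]
force: [1.1, 0.0, -0.2]
gripper_width: 0.0853
grip_force: 0.0
clock: 1.03
tcp_pos: [0.3869, 0.1344, 0.2415]
ee_rot: [0.0, 0.221, 0.975, 0.0]
force: [1.5, 0.5, -1.1]
gripper_width: 0.0854
grip_force: 0.0
clock: 1.45
tcp_pos: [0.4562, -0.057, 0.2464]
ee_rot: [0.0, 0.222, 0.975, 0.0]
force: [0.6, 1.0, 0.4]
gripper_width: 0.0855
grip_force: 0.0
clock: 1.87
tcp_pos: [0.5135, -0.2146, 0.249]
ee_rot: [0.001, 0.278, 0.96, -0.001]
force: [0.0, -0.3, -0.3]
gripper_width: 0.0857
grip_force: 0.0
off mm [-24.7 -20.5 129.1]
twist [-0.1  0.1 -0.3]
twist [2.000e-01 1.000e-01 1.797e+02]
tcp [ 0.5135 -0.2146  0.249 ] q6 0.024954376334410815 clock 1.8667
```

```bash
python3 -m creep '[{"offset":[-0.0245,-0.0205,0.02],"twist":[0,0,0]},{"offset":[0,0,0.037],"twist":[0,0,0]},{"offset":[0,0,0.037],"twist":[0,0,0]},{"offset":[0,0,0.035],"twist":[0,0,0]},{"offset":[0,0,0],"twist":[0,0,0]}]'
python3 - <<'E'
from h import *
import cv2
go([.5235,-.2455,.060],58)
t=ctrl.grab_frame("side")
cv2.imwrite("pics/a1.png",cv2.resize(t[130:290,210:390],(720,640))[:600])
E
```

```text
clock: 2.28
tcp_pos: [0.5166, -0.2356, 0.1138]
ee_rot: [-0.006, 0.276, 0.961, 0.002]
force: [-1.7, 1.2, -1.0]
gripper_width: 0.0855
grip_force: 0.0
off mm [-11.9  -4.8  53.6]
twist [ 0.  -0.8 -0. ]
twist [ -1.2  -0.  180. ]
tcp [ 0.5166 -0.2356  0.1138] q6 -0.010158589610295879 clock 2.2833
```

View pics/a1.png

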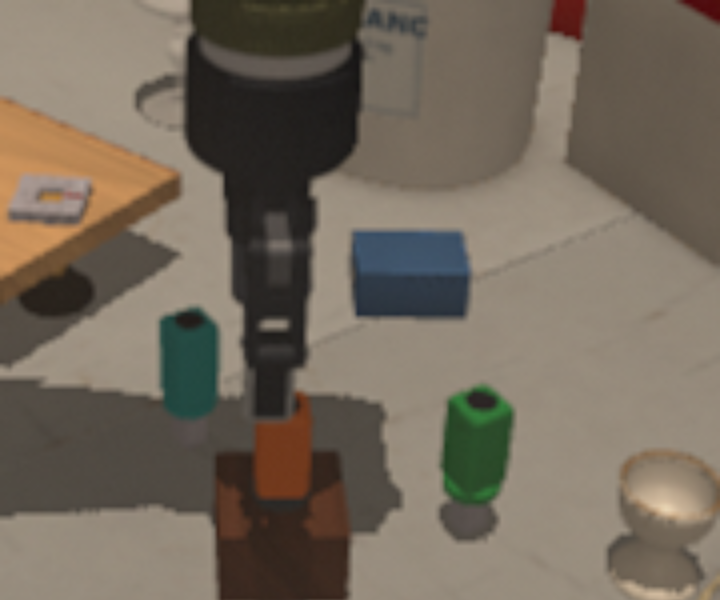

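The picture shows the fingers straddling the orange handle (285,440), which is aligned; the tool lags a little. I'll let it settle and then correct.

```bash
python3 -m creep '[{"offset":[0,0,0],"twist":[0,0,0]},{"offset":[0,0,0],"twist":[0,0,0]},{"offset":[0,0,0],"twist":[0,0,0]}]'
python3 - <<'E'
from h import *
go([.5235,-.2455,.060],58)
E
```

```text
clock: 2.58
tcp_pos: [0.5232, -0.2392, 0.1243]
ee_rot: [0.002, 0.276, 0.961, -0.001]
force: [0.3, 0.8, 0.2]
gripper_width: 0.0855
grip_force: 0.0
off mm [-3.3 -5.2 64.3]
twist [0.  0.3 0. ]
twist [  -0.5    0.  -180. ]
tcp [ 0.5232 -0.2392  0.1243] q6 -0.010115759049969164 clock 2.5833
```

```bash
python3 -m creep '[{"offset":[-0.003,-0.005,0.02],"twist":[0,0,0]},{"offset":[0,0,0.022],"twist":[0,0,0]},{"offset":[0,0,0.022],"twist":[0,0,0]},{"offset":[0,0,0],"twist":[0,0,0]},{"offset":[0,0,0],"twist":[0,0,0]}]'
python3 -m creep '[{"offset":[0,0,0],"twist":[0,0,0]},{"offset":[0,0,0],"twist":[0,0,0]},{"offset":[0,0,0],"twist":[0,0,0]}]'
python3 - <<'E'
from h import *
go([.5235,-.2455,.060],58)
E
```

```text
clock: 3.0
tcp_pos: [0.5213, -0.2439, 0.0581]
ee_rot: [-0.0, 0.276, 0.961, 0.0]
force: [-1.2, 0.4, 0.7]
gripper_width: 0.0858
grip_force: 0.0
clock: 3.25
tcp_pos: [0.5224, -0.2447, 0.0592]
ee_rot: [0.002, 0.276, 0.961, -0.0]
force: [-0.4, 0.3, 0.1]
gripper_width: 0.0853
grip_force: 0.0
off mm [-1.3 -0.1 -0.8]
twist [0.  0.2 0. ]
twist [  -0.3    0.  -180. ]
tcp [ 0.5224 -0.2447  0.0592] q6 -0.01882901546083078 clock 3.25
```

Good. Close, then check the grip, then lift.

```bash
python3 -m creep '[{"offset":[-0.001,0,0],"twist":[0,0,0]},{"offset":[0,0,0],"twist":[0,0,0]},{"offset":[0,0,0],"twist":[0,0,0]},{"offset":[0,0,0],"twist":[0,0,0]},{"offset":[0,0,0],"twist":[0,0,0]}]' 1 70
python3 -m creep '[{"offset":[0,0,0],"twist":[0,0,0]},{"offset":[0,0,0],"twist":[0,0,0]},{"offset":[0,0,0],"twist":[0,0,0]},{"offset":[0,0,0],"twist":[0,0,0]},{"offset":[0,0,0],"twist":[0,0,0]}]'
python3 - <<'E'
from h import *
go([.5235,-.2455,.060],58)
E
```

```text
clock: 3.67
tcp_pos: [0.5221, -0.2444, 0.0573]
ee_rot: [0.0, 0.276, 0.961, 0.0]
force: [0.5, 3.5, 10.9]
gripper_width: 0.0258
grip_force: 19.9
clock: 4.08
tcp_pos: [0.5223, -0.2444, 0.0574]
ee_rot: [0.0, 0.276, 0.961, 0.0]
force: [1.2, 1.3, 2.0]
gripper_width: 0.0254
grip_force: 68.7
off mm [-1.6 -0.3 -2.6]
twist [0. 0. 0.]
twist [  -0.    0. -180.]
tcp [ 0.5223 -0.2444  0.0574] q6 -0.018831038536669335 clock 4.0833
```

```bash
python3 -m creep '[{"offset":[0,0,-0.015],"twist":[0,0,0]},{"offset":[0,0,-0.02],"twist":[0,0,0]},{"offset":[0,0,-0.03],"twist":[0,0,0]},{"offset":[0,0,-0.03],"twist":[0,0,0]},{"offset":[0,0,-0.03],"twist":[0,0,0]}]'
python3 -m creep '[{"offset":[0,0,0],"twist":[0,0,0]},{"offset":[0,0,0],"twist":[0,0,0]},{"offset":[0,0,0],"twist":[0,0,0]}]'
python3 - <<'E'
from h import *
go([.545,.0255,.160],49.5)
E
```

```text
clock: 4.5
tcp_pos: [0.5212, -0.2443, 0.1826]
ee_rot: [-0.001, 0.276, 0.961, 0.0]
force: [0.8, 0.5, -1.1]
gripper_width: 0.0252
grip_force: 69.8
clock: 4.75
tcp_pos: [0.5214, -0.2444, 0.1812]
ee_rot: [-0.001, 0.276, 0.961, 0.0]
force: [0.7, -0.2, -1.9]
gripper_width: 0.0253
grip_force: 69.9
off mm [123.  241.3  21.3]
twist [-0.  -0.1  8.5]
twist [ 1.000e-01 -0.000e+00 -1.715e+02]
tcp [ 0.5214 -0.2444  0.1812] q6 -0.018823427796165797 clock 4.75
```

```bash
python3 -m creep '[{"offset":[0.017,0.034,0],"twist":[0,0,0]},{"offset":[0.017,0.034,0],"twist":[0,0,0]},{"offset":[0.017,0.034,0],"twist":[0,0,0]},{"offset":[0.017,0.034,0],"twist":[0,0,0]},{"offset":[0.017,0.034,0],"twist":[0,0,0]}]'
python3 -m creep '[{"offset":[0.017,0.034,0],"twist":[0,0,0]},{"offset":[0.012,0.022,0],"twist":[0,0,0]},{"offset":[0.009,0.015,0.01],"twist":[0,0,0]},{"offset":[0,0,0.011],"twist":[0,0,4.2]},{"offset":[0,0,0],"twist":[0,0,4.3]}]'
python3 -m creep '[{"offset":[0,0,0],"twist":[0,0,0]},{"offset":[0,0,0],"twist":[0,0,0]},{"offset":[0,0,0],"twist":[0,0,0]}]'
python3 - <<'E'
from h import *
import cv2
go([.545,.0255,.160],49.5)
t=ctrl.grab_frame("top");s=ctrl.grab_frame("side")
cv2.imwrite("pics/s2.png",np.hstack([cv2.resize(s[110:210,190:257],(402,600),interpolation=cv2.INTER_CUBIC),cv2.resize(t[185:251,203:247],(398,600),interpolation=cv2.INTER_CUBIC)]))
E
```

```text
clock: 5.17
tcp_pos: [0.5384, -0.0536, 0.1798]
ee_rot: [-0.002, 0.276, 0.961, -0.0]
force: [0.3, -0.5, -1.9]
gripper_width: 0.0251
grip_force: 70.0
clock: 5.58
tcp_pos: [0.5425, 0.0268, 0.1568]
ee_rot: [-0.004, 0.346, 0.938, -0.001]
force: [-0.4, -0.3, -2.0]
gripper_width: 0.0252
grip_force: 69.9
clock: 5.83
tcp_pos: [0.545, 0.0248, 0.1604]
ee_rot: [-0.001, 0.345, 0.938, -0.0]
force: [-0.6, -0.2, -1.5]
gripper_width: 0.0252
grip_force: 69.9
off mm [0.5 0.6 0.4]
twist [-0.1 -0.1  0.1]
twist [ 1.000e-01 -1.000e-01 -1.799e+02]
tcp [0.545  0.0248 0.1604] q6 0.6037624610268142 clock 5.8333
```

View pics/s2.png

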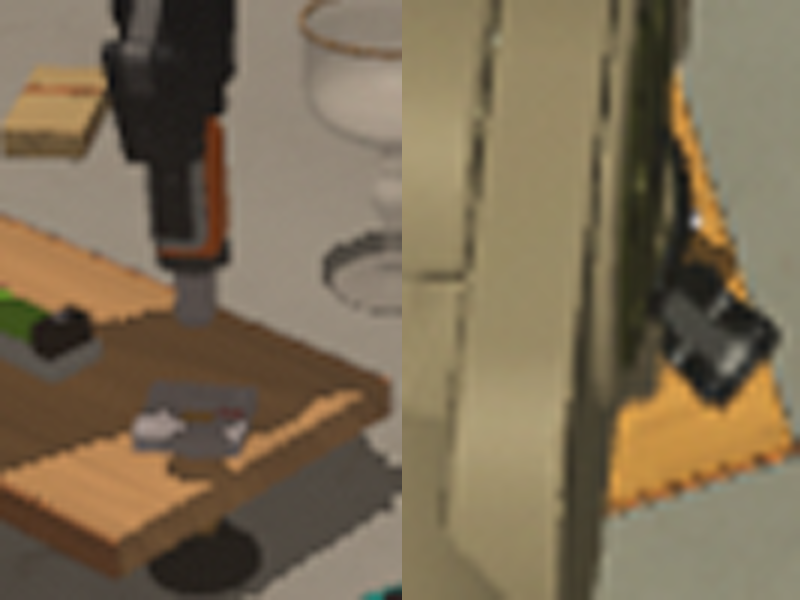

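```bash
python3 - <<'E'
from h import *
p,r,s=tool()
for u,v in((194,320),(195,324)):
    w=atz("side",190+(u+.5)/6-.5,110+(v+.5)/6-.5,p[2]-.0414);print(w.round(4),(r.inv().apply(w-p)*1000).round(1))
print("key start est in tool", r.inv().apply([0,0,0]))
E
```

```text
[0.5454 0.0237 0.1197] [-0.6 -0.7 41.4]
[0.5441 0.0206 0.1197] [-1.6 -4.  41.4]
key start est in tool [0. 0. 0.]
```

```bash
python3 -m creep '[{"offset":[0.0013,0.0006,0.012],"twist":[0,0,0]},{"offset":[0,0,0.014],"twist":[0,0,0]},{"offset":[0,0,0.012],"twist":[0,0,0]},{"offset":[0,0,0],"twist":[0,0,0]},{"offset":[0,0,0],"twist":[0,0,0]}]'
python3 -m creep '[{"offset":[0,0,0],"twist":[0,0,0]},{"offset":[0,0,0],"twist":[0,0,0]},{"offset":[0,0,0],"twist":[0,0,0]}]'
python3 - <<'E'
from h import *
import cv2
go([.545,.0255,.0895],49.5)
s=ctrl.grab_frame("side")
cv2.imwrite("pics/s3.png",cv2.resize(s[130:200,185:265],(800,700),interpolation=cv2.INTER_CUBIC)[:600])
E
```

```text
clock: 6.35
tcp_pos: [0.5444, 0.0261, 0.123]
ee_rot: [-0.001, 0.346, 0.938, -0.0]
force: [0.2, -1.4, -1.4]
gripper_width: 0.0253
grip_force: 69.9
clock: 6.6
tcp_pos: [0.5456, 0.0262, 0.1243]
ee_rot: [0.001, 0.346, 0.938, 0.0]
force: [-0.9, 0.3, -1.8]
gripper_width: 0.0251
grip_force: 69.9
off mm [ 0.1 -0.9 34.8]
twist [0.1 0.1 0. ]
twist [-1.0e-01  1.0e-01 -1.8e+02]
tcp [0.5456 0.0262 0.1243] q6 0.607733715582659 clock 6.6
```

View pics/s3.png

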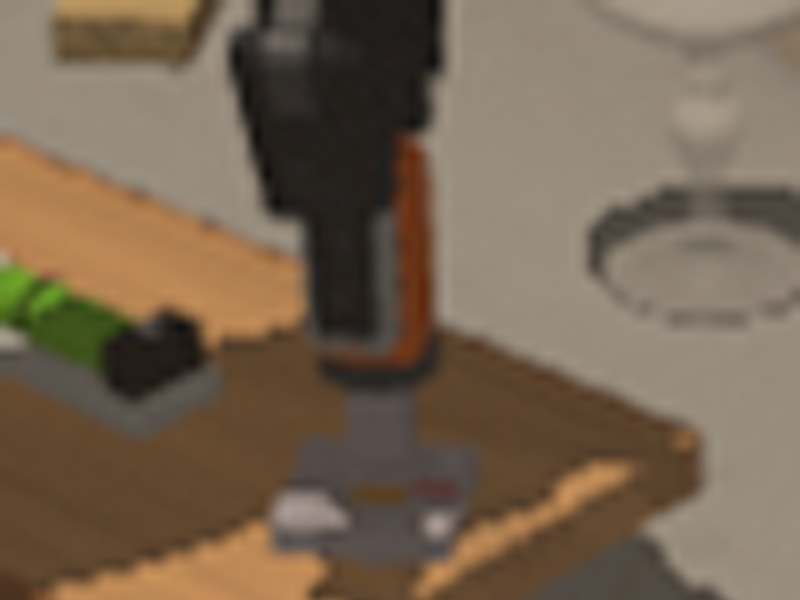

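Tip at about (382,465) in the crop, directly above the hole at (380,490), with the sides parallel. Small correction, then start the insertion.

```bash
python3 -m creep '[{"offset":[0.0003,-0.0007,0.002],"twist":[0,0,0]},{"offset":[0,0,0.004],"twist":[0,0,0]},{"offset":[0,0,0.004],"twist":[0,0,0]},{"offset":[0,0,0.004],"twist":[0,0,0]},{"offset":[0,0,0],"twist":[0,0,0]}]' 1 100
python3 -m creep '[{"offset":[0,0,0],"twist":[0,0,0]},{"offset":[0,0,0.003],"twist":[0,0,0]},{"offset":[0,0,0],"twist":[0,0,0]},{"offset":[0,0,0],"twist":[0,0,0]}]'
python3 -c "
from h import *
go([.545,.0255,.0888],49.5);print(ctrl.read_state()['wrist_torque'])"
```

```text
clock: 7.07
tcp_pos: [0.5444, 0.0275, 0.1093]
ee_rot: [-0.0, 0.346, 0.938, 0.002]
force: [0.8, 5.5, 1.9]
gripper_width: 0.0253
grip_force: 99.4
clock: 7.4
tcp_pos: [0.5444, 0.0276, 0.1068]
ee_rot: [-0.0, 0.346, 0.938, 0.002]
force: [-0.3, 4.2, 4.8]
gripper_width: 0.0249
grip_force: 100.5
off mm [-1.9 -1.2 17.9]
twist [ 0.2 -0.1  0.1]
twist [ 1.000e-01  3.000e-01 -1.799e+02]
tcp [0.5444 0.0276 0.1068] q6 0.6069914029291208 clock 7.4
[1.29884818 0.18090632 0.10013153]
```

It is entering the bore, with a small sideways force that I'll relieve while pushing on.

```bash
python3 -m creep '[{"offset":[0.001,0.0011,0.003],"twist":[0,0,0]},{"offset":[0,0,0.004],"twist":[0,0,0]},{"offset":[0,0,0.004],"twist":[0,0,0]},{"offset":[0,0,0.004],"twist":[0,0,0]},{"offset":[0,0,0],"twist":[0,0,0]}]'
python3 -m creep '[{"offset":[0,0,0.003],"twist":[0,0,0]},{"offset":[0,0,0.002],"twist":[0,0,0]},{"offset":[0,0,0],"twist":[0,0,0]},{"offset":[0,0,0],"twist":[0,0,0]}]'
python3 -c "
from h import *
go([.545,.0255,.0888],49.5);print(ctrl.read_state()['wrist_torque'])"
```

```text
clock: 7.82
tcp_pos: [0.5443, 0.028, 0.0919]
ee_rot: [0.0, 0.346, 0.938, 0.001]
force: [-0.7, 2.3, 4.7]
gripper_width: 0.0252
grip_force: 100.5
clock: 8.15
tcp_pos: [0.5445, 0.028, 0.0895]
ee_rot: [0.001, 0.346, 0.938, 0.001]
force: [-8.0, 2.5, 23.2]
gripper_width: 0.0245
grip_force: 102.8
off mm [-2.  -1.6  0.7]
twist [0.1 0.1 0. ]
twist [-1.0e-01  2.0e-01 -1.8e+02]
tcp [0.5445 0.028  0.0895] q6 0.6097021594967371 clock 8.15
[0.60453535 1.87333743 0.07678904]
```

```bash
python3 - <<'E'
from h import *
import cv2
s=ctrl.grab_frame("side");t=ctrl.grab_frame("top")
a=cv2.resize(s[144:176,162:212],(800,512),interpolation=cv2.INTER_CUBIC)
cv2.imwrite("pics/v1.png",a)
_,_,st=tool();print(st["force"],st["tcp_pos"],st["clock"])
E
```

```text
[-6.69865094  3.44372739 22.87532018] [0.54450315 0.02803784 0.08952319] 8.25
```

View pics/v1.png

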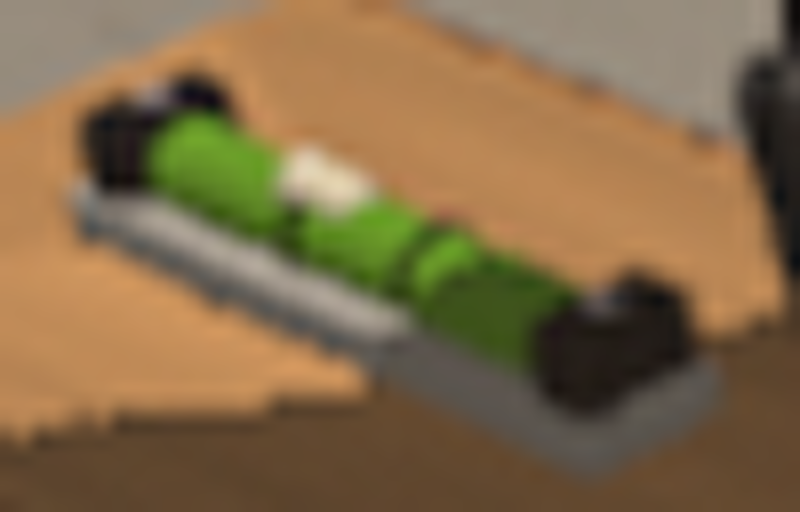

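Collar is on the flange (23 N). The bubble centre at about (328,185) is roughly at the far black line; the near line is at about (445,222). That puts it near -13 mm, so the turn is about 40° plus play. Turn 30° first.

```bash
python3 -m creep '[{"offset":[0.0005,-0.0004,0],"twist":[0,0,4]},{"offset":[0,0,0],"twist":[0,0,6]},{"offset":[0,0,0],"twist":[0,0,6]},{"offset":[0,0,0],"twist":[0,0,6]},{"offset":[0,0,0],"twist":[0,0,6]}]'
python3 -m creep '[{"offset":[0,0,0],"twist":[0,0,2]},{"offset":[0,0,0],"twist":[0,0,0]},{"offset":[0,0,0],"twist":[0,0,0]}]'
python3 - <<'E'
from h import *
import cv2
s=ctrl.grab_frame("side")
a=cv2.resize(s[144:176,162:212],(800,512),interpolation=cv2.INTER_CUBIC)
cv2.imwrite("pics/v2.png",a)
go([.5445,.0280,.0888],49.5-30)
E
```

```text
clock: 8.67
tcp_pos: [0.5447, 0.0286, 0.0907]
ee_rot: [0.002, 0.564, 0.826, 0.002]
force: [-8.5, 5.8, 32.5]
gripper_width: 0.025
grip_force: 103.7
clock: 8.92
tcp_pos: [0.5448, 0.0287, 0.0909]
ee_rot: [0.002, 0.577, 0.817, 0.002]
force: [-7.8, 5.1, 30.1]
gripper_width: 0.0249
grip_force: 103.5
off mm [-0.5 -0.5  2.1]
twist [ 0.3 -0.   0.1]
twist [   0.     0.5 -179.9]
tcp [0.5447 0.0286 0.0909] q6 1.1333163007920657 clock 8.9667
```

View pics/v2.png

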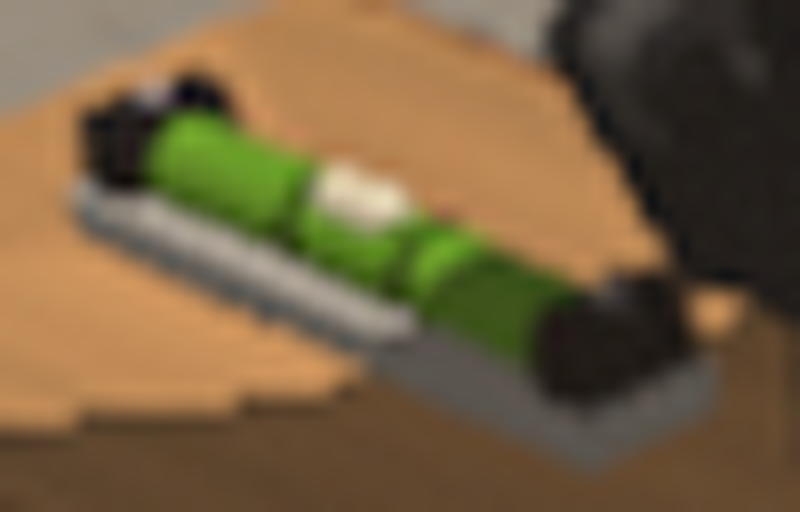

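The bubble now spans (318,175) to (410,212), centre about 364. The lines cross the ridge at about 308 and 434 (mid 371), so it sits near -1.5 mm. Turn about 4.5° more and ease off the push slightly.

```bash
python3 -m creep '[{"offset":[0,0,-0.0007],"twist":[0,0,2]},{"offset":[0,0,0],"twist":[0,0,2.5]},{"offset":[0,0,0],"twist":[0,0,0]},{"offset":[0,0,0],"twist":[0,0,0]},{"offset":[0,0,0],"twist":[0,0,0]}]'
python3 - <<'E'
from h import *
import cv2
s=ctrl.grab_frame("side")
a=cv2.resize(s[144:176,162:212],(800,512),interpolation=cv2.INTER_CUBIC)
cv2.imwrite("pics/v3.png",a)
go([.5445,.0280,.0888],49.5-34.5)
E
```

```text
clock: 9.38
tcp_pos: [0.5448, 0.0287, 0.0911]
ee_rot: [0.001, 0.608, 0.794, 0.002]
force: [-6.6, 5.8, 27.1]
gripper_width: 0.0252
grip_force: 103.0
off mm [-0.6 -0.5  2.3]
twist [ 0.3 -0.   0.1]
twist [ 1.000e-01  5.000e-01 -1.799e+02]
tcp [0.5448 0.0288 0.0911] q6 1.2118321758843662 clock 9.4333
```

View pics/v3.png

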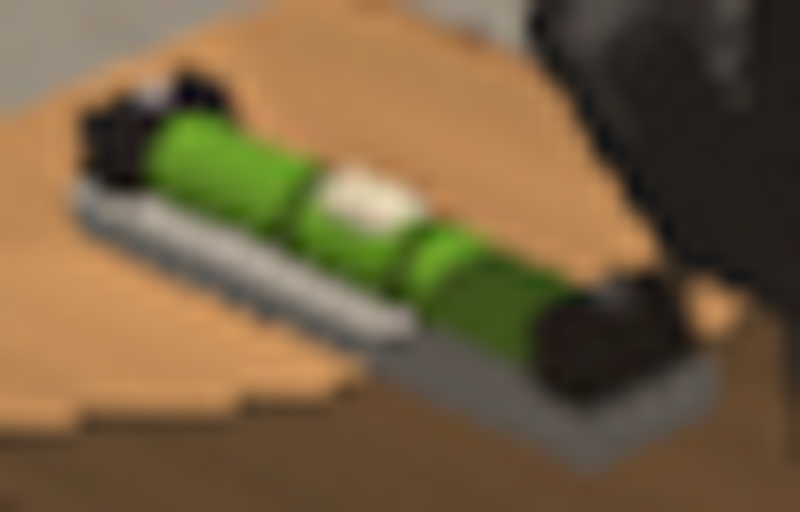

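The bubble spans 322–425 with its centre at about 373, against a line midpoint of about 371, so it is centred. The key is still home under about 27 N with a 100 N grip, so I'm handing in.

```bash
python3 -c "
from rig import ctrl
print(ctrl.job_done())"
```

```text
the job is handed in; nothing more can be done
None
```

The key is fully home in the levelling foot and still gripped and pressed down, the bubble looked centred between the two lines in the last picture, and the job is handed in; no verdict came back.

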